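# Check the spring of the sample store's hatch

### The arm

A 7-joint arm with a two-finger parallel gripper is mounted at the origin on a cart in front of the work surface, level with it; the furniture and walls round the work are solid. World frame = base frame: x ahead of the robot, y to its left, z up, the work surface at z = 0. Lengths are in m, angles in rad, forces in N, time in s.
With the tool pointing down it reaches from about 0.4 to 0.85 m from the base axis. Payload 4.4 kg.
Tool frame: the origin (TCP) lies midway between the tips of the shut fingers; the grasp point (between the pads) lies 19 mm behind it; z points along the fingers, y is the line along which they close (so a half turn about z gives the same grasp; the last joint's range is limited). The gripper opens to 94 mm and grips with 3 to 60 N. Pads are 16 mm wide; open, the fingers measure 119 mm over their backs; the gripper's body (75 mm by 177 mm) begins 78 mm behind the grasp point.
Start: joints at [-1.277, 0.628, 0.038, 1.517, -0.027, 0.996, -0.02], TCP at [0.229, 0.608, 0.18] pointing down, gripper open.
Joint ranges: [-3.06, 3.06], [-0.37, 2.12], [-1.25, 1.32], [0.18, 2.47], [-1.1, 4.24], [0.23, 1.98], [-2.94, 2.94]. Speed limits (rad/s): [2.57, 2.57, 3.14, 3.14, 3.14, 3.14, 3.14].

### API

Orientations are given as a rotation vector (axis times angle).
In Python, from station import manip, imaging gives the robot as it stands.
- The arm moves only by the tool apply_moves, never from a script. Its argument "targets" is a list of rows, each a list of 3 entries, a list of its own where there are three numbers: the shift along the tool's x, y, z scaled (see below), then the turn, a rotation vector about the tool's x, y, z scaled (see below), then the gripper command: -1 is fully open, 1 is shut, values between are in proportion. A call has 1 to 20 rows; each row is the pose to reach, as a shift and turn from the pose commanded when the call began, along the tool's axes at that moment; what a row does not reach only later rows make up. The controller multiplies each number of a shift by 0.5 m and each number of a turn by 90 degrees. A row lasts 1/12 s, in which the tool goes at most 41.7 mm and 7.16 degrees, less where a joint would pass 70% of its speed; a pose out of reach is approached as far as the arm can. A call with a number of a shift or a turn outside -1 to 1 is refused whole. A call with a gripper value outside its range is refused whole. The fingers move at their own pace and stop on an object; "grip_force" is the grip in N (left out, the last holds). Time passes only in rows, so rows that repeat a pose let the fingers close. It gives the time, the measured TCP pose, the force, the opening and the grip force at its end, in the units of the state.
- manip.sense(): the state, without advancing time (a new reading comes with each control period).
- imaging.grab_frame(name): name is "side" or "top"; returns (picture, depth): 384x512x3 uint8, red, green, blue; 384x512 float32, m along the optical axis (not along the pixel's ray), 0 where there is no reading.
- imaging.camera_model(name): a dict with "mtx" (3x3 intrinsics, pixels), "k1" (the pictures are not rectified: a ray, as slopes to the right and down, at radius r is drawn at 1 + k1 r^2 times it, then the intrinsics apply), "R" (3x3) and "t" (3): a world point X has camera coordinates R X + t. Camera axes: x right, y down, z forward; pixel columns grow to the right and rows downward; lengths in m; the calibration is good to about 2 mm. A picture is of the moment at which its call begins. camera_model takes no time and is no camera call.
- manip.close_job(): hands the job in; it is judged then, once.
The state is a dict: "clock": time; "joint_positions": joint angles; "qvel": joint speeds; "tau": joint torques, N m; "tool_pos": TCP position; "ee_rot": TCP orientation; "wrist_force": force on the tool from outside, world axes, zero at the start; "ft_torque": the same for the moment, N m; "gripper_width": opening from 0.0 (shut) to 1.0 (fully open); "finger_force": force on a finger pad.
Only numpy, scipy, OpenCV 4.12 (cv2) and the standard library are available. Lean on these libraries where they do the work, as an engineer would, in place of code of your own. Each camera call takes 0.05 s, during which the arm holds its last target. There are 200 camera calls.

### The job

Check the counterbalance spring of the small white sample store: first take the violet rack of micro tubes off its blue hatch, stand it upright on the bench and let go of it, the hatch still shut. Then lift the hatch (it has a red grip) clearly past its balance point, which is about 49 degrees open, keeping hold so that it never flies up towards its stop or slams, and ease it back down to just below the balance point: a few degrees, at most about ten. Finish while still holding it there with the gripper, at rest; leave the timer and the small bottle where they stand.

Things in the scene. Friction and masses are not known exactly. Their poses are not given: they have to be found in the camera images.
- store: White bench-top sample store, 140 (x) x 180 (y) x 85 mm high, standing fixed on the bench, with a blue sprung hatch as its lid. Origin: centre of its underside; its front (small dark display, the red grip) faces its own -x, z up.
- hatch_hinge (a point): Middle of the hatch's hinge line, 72 mm behind the store's centre (its +x), 90 mm above the bench. The hinge line runs along the store's y axis.
- hatch (a joint): Opening angle of the blue hatch (plate 136 x 184 x 12 mm, top 97 mm above the bench when shut), rad: 0 shut, grows as its front edge rises, stop at 1.4. Its spring has nearly constant torque; balance point 0.85 rad (49 deg). Below that it falls shut, above it swings open by itself; let go, it stays nowhere. Lifting at the grip takes about 1.4 N when shut, nothing at balance.
- hatch_grip (a point): Centre of the red grip: round bar 20 mm in diameter, 30 mm long, along the store's y, on a 12 mm wide stem; 37 mm in front of the plate's edge, 91 mm above the bench when shut. It moves with the hatch on a 180 mm circle about the hinge line. Pinched from above on its two flat ends (30 mm apart) it turns between the fingers as the hatch swings, so the gripper can keep pointing down.
- rack_mid (a point): Centre (half-way up) of the violet rack with coloured micro tubes: 48 (x) x 112 (y) x 32 mm, underside 16 mm below this point, about 0.09 kg, z up. Sides open between a bottom plate and a top plate 24 to 27 mm above the underside; grasp across the 48 mm with the pads at the top plate. It starts lying flat on the hatch.
- timer: White bench timer, 43 x 66 x 57 mm, loose on the bench. Origin: centre of its underside. To be left alone. The bench from x 0.36 to 0.49, y -0.09 to 0.09 is always free; a fixed yellow tip box stands behind it (its front at x 0.515, 60 mm high).
- bottle: Small bottle with a green cap, 45 mm in diameter, 92 mm tall, loose. Origin: centre of its underside. To be left alone. Fixed equipment stands along the back, beyond x 0.62, among it a white stand with a hanging pipette at about (0.64, -0.26), up to 0.35 m high: swing the arm past in front of it (x under 0.5) or higher.
Things that resemble listed ones, but are neither listed nor needed, are in the scene too. Of the things that look like the part that bears rack_mid, the smaller one is meant.

How it is judged:
On the way, in this order (a step that is already met when the one before it is completed fails the run):
1. the violet rack stands upright on the bench, let go of, the hatch still shut (height (world z) of rack_mid below 0.022 m and angle between rack_mid's own z axis and vertical below 0.1 rad and contact force between each of the arm, the fingers and rack below 0.05 N and linear speed of rack below 0.02 m/s and value of joint hatch below 0.05 rad), for 0.2 s.
2. the hatch is raised past its balance point, beyond 0.9 rad, by the robot's hold (value of joint hatch above 0.9 rad and contact force between any of the fingers, the arm and hatch above 0.05 N), for 0.1 s.
At the end, for the whole second after the job is handed in: The robot still holds the hatch, at rest (under 0.05 rad/s), between 0.63 and 0.825 rad open, that is 0.025 to 0.22 rad below its balance point of 0.85, touching it with more than 0.05 N; the violet rack stands upright (within 0.1 rad) on the bench, untouched and at rest (value of joint hatch between 0.63 and 0.825 rad and velocity of joint hatch between -0.05 and 0.05 rad/s and contact force between any of the fingers, the arm and hatch above 0.05 N and height (world z) of rack_mid between 0.008 and 0.022 m and angle between rack_mid's own z axis and vertical below 0.1 rad and linear speed of rack below 0.02 m/s and contact force between each of the arm, the fingers and rack below 0.05 N); the arm keeps its last pose, push and grip.
It fails at once if the hatch flies up towards its stop (beyond 1.25 rad) (value of joint hatch above 1.25 rad).
It fails at once if the hatch is flung or slammed (faster than 2.5 rad/s) (velocity of joint hatch above 2.5 rad/s or velocity of joint hatch below -2.5 rad/s).
It fails at once if the rack is tipped by more than 0.7 rad (angle between rack_mid's own z axis and vertical above 0.7 rad).
It fails at once if the timer or the bottle is moved by more than 30 mm (distance of any of timer, bottle from where it was at the start of the episode above 0.03 m).
It also fails if it takes over 64 s, if anything falls off the work surface, if the arm or the gripper's body presses on something with over 40 N, if the wrist force passes 120 N, or if a joint passes its speed limit or range.

## Working session

There is one attempt and no reset: what is moved stays moved. The work goes in short steps, Python scripts to look and compute and a tool call to move; the robot and the scene stay as the last step left them, time stands still between calls to the robot, and variables do not carry over. Pictures are saved under pics/ and viewed, at most 10 in all, crops included, and the job is handed in when it is done.

Besides the shell and the picture viewer there is one more tool, called after "Emit:" as name([rows], argument=value, ...), one row to a line, values as JSON. apply_moves: Moves the arm, as the interface text tells. Shifts and turns lie within -1 to 1; 1 stands for 0.5 m of shift or 90 degrees of turn. Its arguments: {"type":"object","properties":{"targets":{"type":"array"},"grip_force":{"type":"number"}},"required":["targets"]}

```bash
mkdir -p pics
cat > h.py <<'E'
import numpy as np, cv2
from station import manip, imaging
def look(n,f=None):
    im,d=imaging.grab_frame(n); m=imaging.camera_model(n)
    if f: cv2.imwrite('pics/'+f,im[:,:,::-1])
    return im,d,{k:np.array(v) for k,v in m.items()}
def rays(m,uv):
    uv=np.asarray(uv,float).reshape(-1,2); K=m['mtx']
    q=np.c_[(uv[:,0]-K[0,2])/K[0,0],(uv[:,1]-K[1,2])/K[1,1]]; s=q.copy()
    for _ in range(20): s=q/(1+m['k1']*(s**2).sum(1,keepdims=True))
    return np.c_[s,np.ones(len(s))]@m['R'], -m['R'].T@m['t']
def onz(m,uv,z):
    r,c=rays(m,uv); return c+r*((z-c[2])/r[:,2])[:,None]
def cloud(d,m):
    v,u=np.mgrid[:d.shape[0],:d.shape[1]]
    r,c=rays(m,np.c_[u.ravel(),v.ravel()])
    return (c+r*d.ravel()[:,None]).reshape(d.shape+(3,))
E
python3 - <<'E'
from h import *
for n in('top','side'):
    im,d,m=look(n,n+'0.png'); np.savez(n+'0.npz',im=im,d=d); print(n,-m['R'].T@m['t'],m['R'][2])
print(manip.sense())
E
```

```text
top [-0.01300907  0.23333552  1.71687085] [ 0.29912784 -0.12510516 -0.94597634]
side [ 0.47817984 -0.92827113  0.9761238 ] [ 0.01394337  0.72144164 -0.69233484]
{'clock': 0.1, 'joint_positions': array([-1.27676814,  0.62922535,  0.03845187,  1.51821084, -0.02695054,
        0.99633089, -0.01998698]), 'qvel': array([-3.05923914e-05, -1.16348547e-03, -6.04281457e-04, -1.80316260e-03,
        4.18181587e-04, -1.91465556e-03, -1.97500796e-04]), 'tau': array([ 2.65965122e-03, -5.50796485e+01,  1.14721432e+00, -1.87118840e+01,
       -5.22382034e-02,  1.91624311e-02,  5.31629883e-05]), 'tool_pos': array([0.2286456 , 0.60779518, 0.17948289]), 'ee_rot': array([-5.62074972e-01, -3.09065969e+00,  2.57495850e-03]), 'wrist_force': array([-0.40991578, -0.23601343, -0.92602695]), 'ft_torque': array([-0.03535845,  0.02043246, -0.01731391]), 'finger_force': 0.0, 'gripper_width': 1.003475892917743}
```

View pics/top0.png

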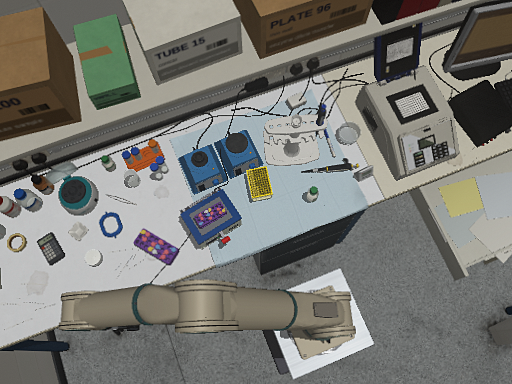

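View pics/side0.png

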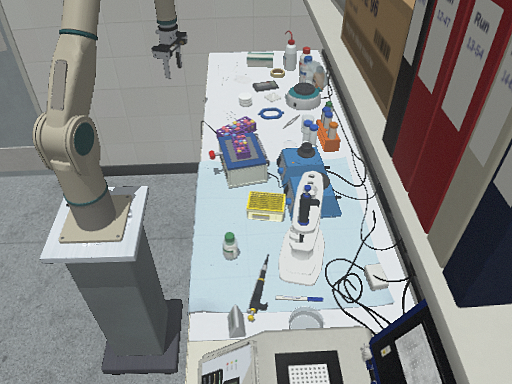

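Two violet racks are visible. One lies on the blue hatch (top ~(210,213), side ~(242,148)). The other is larger and lies on the bench (top ~(156,246), side ~(237,128)). The one on the hatch is smaller and matches the description. The red grip is at top ~(224,240), side ~(212,155). I'll confirm this in a crop and measure.

Run:
```python
from h import *
z=np.load('top0.npz');im,d=z['im'],z['d'];m={k:np.array(v) for k,v in imaging.camera_model('top').items()}
P=cloud(d,m)
c=cv2.resize(im[170:290,120:280],None,fx=5,fy=5,interpolation=cv2.INTER_CUBIC);cv2.imwrite('pics/crop1.png',c[:,:,::-1])
hsv=cv2.cvtColor(im,cv2.COLOR_RGB2HSV)
def blob(mask,lo,name,amin=15):
    n,l,s,ce=cv2.connectedComponentsWithStats(mask.astype(np.uint8))
    for i in range(1,n):
        if s[i,4]>=amin:
            q=P[l==i]; print(name,ce[i].round(1),s[i,4],np.median(q,0).round(3),np.percentile(q[:,2],[5,95]).round(3))
H,S,V=cv2.split(hsv)
box=np.zeros(H.shape,bool);box[170:290,120:340]=1
blob(box&((H<6)|(H>174))&(S>150)&(V>100),0,'red',8)
blob(box&(H>125)&(H<160)&(S>60),0,'violet',20)
blob(box&(H>100)&(H<120)&(S>110),0,'blue',60)
# hatch top plane: points at z 0.085-0.105 near store
q=box&(P[...,2]>0.088)&(P[...,2]<0.106); q[:, :170]=0;q[:,245:]=0
n,l,s,ce=cv2.connectedComponentsWithStats(q.astype(np.uint8))
i=1+s[1:,4].argmax(); X=P[l==i]; r=cv2.minAreaRect((X[:,:2]*1000).astype(np.float32)); print('hatch',s[i],r,cv2.boxPoints(r).round(),np.median(X[:,2]))
q=(P[...,2]>0.110)&(P[...,2]<0.15)&box; q[:,:170]=0;q[:,245:]=0
n,l,s,ce=cv2.connectedComponentsWithStats(q.astype(np.uint8))
for i in range(1,n):
    if s[i,4]>40:
        X=P[l==i];r=cv2.minAreaRect((X[:,:2]*1000).astype(np.float32)); print('rack?',s[i],ce[i],r,np.percentile(X[:,2],[10,50,90]))
```

```text
red [225.4 239.5] 38 [0.383 0.204 0.1  ] [0.094 0.106]
violet [210.4 215. ] 320 [0.482 0.221 0.121] [0.097 0.131]
violet [156.4 247. ] 536 [0.471 0.452 0.034] [0.    0.044]
blue [201.9 176.6] 459 [0.652 0.213 0.081] [0.024 0.092]
blue [210.3 216.8] 846 [0.48  0.228 0.098] [0.091 0.105]
hatch [ 180  187   62   58 1588] ((471.7179870605469, 222.06362915039062), (196.63735961914062, 184.40603637695312), 11.51506519317627) [[357. 293.]
 [394. 112.]
 [586. 151.]
 [550. 332.]] 0.09813231858184523
rack? [194 202  33  26 314] [209.79617834 214.06369427] ((487.70672607421875, 224.5732421875), (49.13726043701172, 111.81129455566406), 9.489592552185059) [0.12101778 0.12684007 0.13264246]
```

View pics/crop1.png

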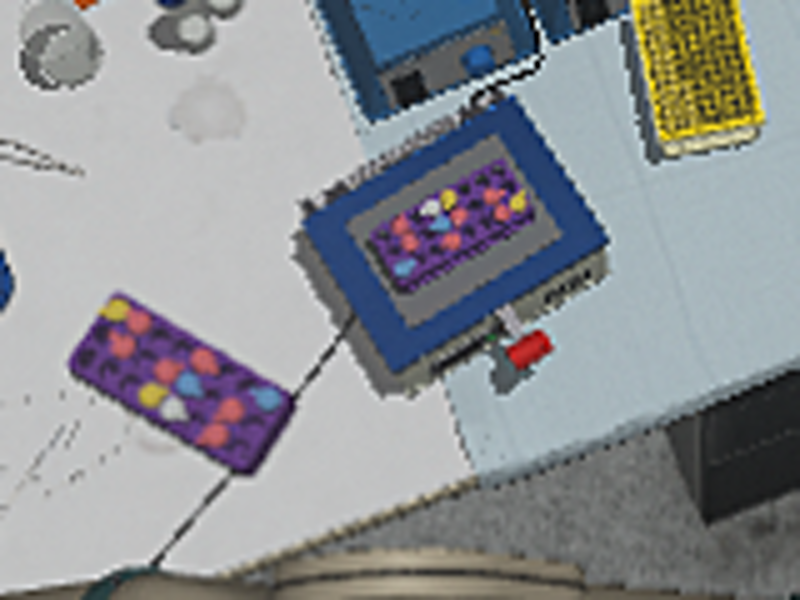

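The crop confirms it: the smaller violet rack lies on the hatch, with the red grip at the store's front (crop ~(528,350)). Next I'll cross-check with the side view, locate the timer and bottle, and compute the approach.

```bash
cat >> h.py <<'E'
from scipy.spatial.transform import Rotation as Ro
def go(p,head,frm=None):
    """numbers for a move to p with tool down, tool y at heading head (deg)"""
    s=manip.sense(); R0=Ro.from_rotvec(s['ee_rot']); a=np.radians(head)
    y=np.array([np.cos(a),np.sin(a),0]);z=np.array([0,0,-1.]);x=np.cross(y,z)
    R1=Ro.from_matrix(np.c_[x,y,z])
    return (R0.inv().apply(np.array(p)-s['tool_pos'])/.5).round(4),((R0.inv()*R1).as_rotvec()/(np.pi/2)).round(4)
E
python3 - <<'E'
from h import *
for n in('top','side'):
    z=np.load(n+'0.npz');im,d=z['im'],z['d'];m={k:np.array(v) for k,v in imaging.camera_model(n).items()};P=cloud(d,m)
    H,S,V=cv2.split(cv2.cvtColor(im,cv2.COLOR_RGB2HSV))
    near=(P[...,0]>.3)&(P[...,0]<.6)&(P[...,1]>-.3)&(P[...,1]<.7)&(d>0)
    q=near&(P[...,2]>.025)&(P[...,2]<.16)
    k,l,s,ce=cv2.connectedComponentsWithStats(q.astype(np.uint8))
    for i in range(1,k):
        if s[i,4]>40: X=P[l==i];print(n,ce[i].round(),s[i,4],X.min(0).round(3),X.max(0).round(3))
    r=near&((H<6)|(H>174))&(S>150)&(V>90)&(P[...,0]<.42)&(P[...,1]<.3)&(P[...,1]>.1)
    v,u=np.nonzero(r);print('red',u.mean(),v.mean(),np.median(P[r],0),onz(m,[[u.mean(),v.mean()]],.096))
    X=P[near&(P[...,2]>.115)&(P[...,2]<.15)&(P[...,1]<.35)&(P[...,0]>.42)]
    print('rack',len(X),cv2.minAreaRect((X[:,:2]*1000).astype(np.float32)))
print(go((.487,.2245,.22),9.5))
E
```

```text
top [260. 185.] 571 [ 0.495 -0.043  0.027] [0.6   0.056 0.069]
top [211. 218.] 2183 [0.375 0.122 0.026] [0.581 0.328 0.138]
top [312. 193.] 146 [ 0.419 -0.192  0.025] [ 0.464 -0.145  0.101]
top [155. 246.] 614 [0.392 0.383 0.026] [0.553 0.527 0.059]
top [ 94. 257.] 174 [0.487 0.655 0.025] [0.548 0.7   0.055]
red 225.30769230769232 239.53846153846155 [0.38396842 0.20462229 0.1004686 ] [[0.38474854 0.2050191  0.096     ]]
rack 312 ((487.70672607421875, 224.5732421875), (49.13726043701172, 111.81129455566406), 9.489592552185059)
side [245.  97.] 95 [0.492 0.649 0.026] [0.546 0.7   0.053]
side [241. 153.] 2413 [0.377 0.121 0.025] [0.581 0.528 0.134]
side [262. 204.] 759 [ 0.495 -0.047  0.025] [0.6   0.056 0.065]
side [230. 244.] 305 [ 0.424 -0.193  0.025] [ 0.469 -0.155  0.096]
red 211.63333333333333 154.3 [0.38609166 0.19652563 0.10019438] [[0.3864899  0.20214695 0.096     ]]
rack 253 ((488.0382080078125, 222.68283081054688), (44.07945251464844, 113.59265899658203), 9.466211318969727)
(array([-0.7535, -0.5357, -0.0801]), array([-9.000e-04,  6.000e-04,  6.654e-01]))
```

Emit:
apply_moves([
  [[0,0,-0.08],[0,0,0],-1],
  [[-0.754,-0.536,-0.08],[0,0,0.665],-1],
  [[-0.754,-0.536,-0.08],[0,0,0.665],-1],
  [[-0.754,-0.536,-0.08],[0,0,0.665],-1],
  [[-0.754,-0.536,-0.08],[0,0,0.665],-1],
  [[-0.754,-0.536,-0.08],[0,0,0.665],-1],
  [[-0.754,-0.536,-0.08],[0,0,0.665],-1],
  [[-0.754,-0.536,-0.08],[0,0,0.665],-1],
  [[-0.754,-0.536,-0.08],[0,0,0.665],-1],
  [[-0.754,-0.536,-0.08],[0,0,0.665],-1],
  [[-0.754,-0.536,-0.08],[0,0,0.665],-1],
  [[-0.754,-0.536,-0.08],[0,0,0.665],-1],
  [[-0.754,-0.536,-0.08],[0,0,0.665],-1],
  [[-0.754,-0.536,-0.08],[0,0,0.665],-1],
  [[-0.754,-0.536,-0.08],[0,0,0.665],-1],
  [[-0.754,-0.536,-0.08],[0,0,0.665],-1],
], grip_force=10)

```text
clock: 1.43
tool_pos: [0.4861, 0.2267, 0.2199]
ee_rot: [-2.025, -2.4, 0.0]
wrist_force: [0.1, 0.1, 0.2]
gripper_width: 0.996
finger_force: 0.0
```

Run:
```python
from h import *
print(go((.4875,.224,.104),9.5))
print(manip.sense())
```

```text
(array([-0.0061,  0.0022,  0.2318]), array([-0.0008, -0.0006,  0.0022]))
{'clock': 1.4333, 'joint_positions': array([-0.73617954,  0.43927933,  0.36173421,  1.79084695, -0.18815972,
        0.94609926, -0.12594049]), 'qvel': array([-0.01424936, -0.00051327, -0.00393849, -0.00102374,  0.00424408,
        0.00020625,  0.00127799]), 'tau': array([ 1.05555173e+00, -4.23965871e+01,  4.24067214e+00, -1.77481627e+01,
        1.01427271e-02, -1.63415702e-03, -4.05467013e-03]), 'tool_pos': array([0.48606643, 0.22673656, 0.21989927]), 'ee_rot': array([-2.02474689e+00, -2.40008613e+00,  4.70859884e-04]), 'wrist_force': array([0.06487727, 0.06323357, 0.19338443]), 'ft_torque': array([-0.00124755,  0.05888082, -0.05918832]), 'finger_force': 0.0, 'gripper_width': 0.9963544100861604}
```

Emit:
apply_moves([
  [[0,0,0.07],[0,0,0],-1],
  [[0,0,0.14],[0,0,0],-1],
  [[0,0,0.19],[0,0,0],-1],
  [[0,0,0.22],[0,0,0],-1],
  [[0,0,0.232],[0,0,0],-1],
  [[0,0,0.232],[0,0,0],-1],
  [[0,0,0.232],[0,0,0],0.2],
  [[0,0,0.232],[0,0,0],0.4],
  [[0,0,0.232],[0,0,0],0.6],
  [[0,0,0.232],[0,0,0],0.6],
  [[0,0,0.232],[0,0,0],0.6],
  [[0,0,0.232],[0,0,0],0.6],
], grip_force=10)

```text
clock: 2.43
tool_pos: [0.4876, 0.2249, 0.1047]
ee_rot: [2.029, 2.398, 0.001]
wrist_force: [0.3, 0.2, -1.0]
gripper_width: 0.61
finger_force: 0.0
```

Emit:
apply_moves([
  [[0,0,0],[0,0,0],0.8],
  [[0,0,0],[0,0,0],0.8],
  [[0,0,0],[0,0,0],0.8],
  [[0,0,0],[0,0,0],0.8],
  [[0,0,0],[0,0,0],0.8],
  [[0,0,0],[0,0,0],0.8],
])

```text
clock: 2.93
tool_pos: [0.4873, 0.2248, 0.1042]
ee_rot: [-2.029, -2.398, 0.0]
wrist_force: [-0.4, 0.2, 0.4]
gripper_width: 0.185
finger_force: 0.0
```

Run:
```python
from h import *
im,d,m=look('side')
a=cv2.resize(im[90:220,150:330],None,fx=4,fy=4,interpolation=cv2.INTER_CUBIC);cv2.imwrite('pics/c2.png',a[:,:,::-1])
print(manip.sense()['gripper_width'],manip.sense()['finger_force'])
```

```text
0.13859656294179087 0.0
```

View pics/c2.png

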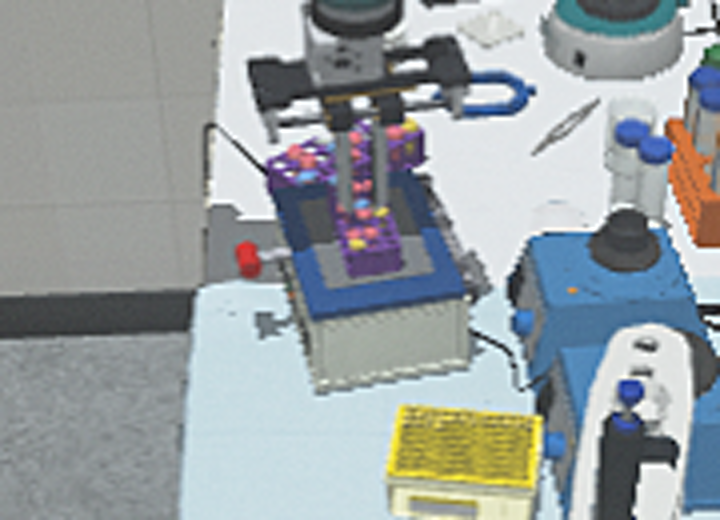

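Run:
```python
from h import *
im,d,m=look('side');P=cloud(d,m)
for v in range(112,160,3): print(v,[tuple((P[v,u]*1000).astype(int)) for u in (236,240,245)],im[v,236],im[v,245])
H,S,V=cv2.split(cv2.cvtColor(im,cv2.COLOR_RGB2HSV))
q=(P[...,2]>.108)&(P[...,2]<.136)&(P[...,0]>.42)&(P[...,0]<.56)&(P[...,1]<.3)&(P[...,1]>.1)&(S>60);X=P[q]
print(len(X),cv2.minAreaRect((X[:,:2]*1000).astype(np.float32)))
print(manip.sense())
```

```text
112 [(np.int64(476), np.int64(202), np.int64(264)), (np.int64(489), np.int64(198), np.int64(266)), (np.int64(506), np.int64(209), np.int64(258))] [51 50 57] [87 80 63]
115 [(np.int64(476), np.int64(201), np.int64(254)), (np.int64(493), np.int64(592), np.int64(2)), (np.int64(505), np.int64(203), np.int64(251))] [66 61 54] [69 73 79]
118 [(np.int64(476), np.int64(190), np.int64(249)), (np.int64(489), np.int64(200), np.int64(242)), (np.int64(505), np.int64(193), np.int64(246))] [56 57 61] [53 58 63]
121 [(np.int64(475), np.int64(183), np.int64(242)), (np.int64(491), np.int64(494), np.int64(36)), (np.int64(505), np.int64(198), np.int64(231))] [55 57 58] [82 74 78]
124 [(np.int64(475), np.int64(213), np.int64(211)), (np.int64(491), np.int64(463), np.int64(43)), (np.int64(505), np.int64(218), np.int64(206))] [117 125 127] [120 123 135]
127 [(np.int64(475), np.int64(215), np.int64(197)), (np.int64(490), np.int64(446), np.int64(39)), (np.int64(505), np.int64(221), np.int64(192))] [120 124 127] [124 123 134]
130 [(np.int64(474), np.int64(213), np.int64(187)), (np.int64(490), np.int64(428), np
[... 1759 characters left out ...]
3.0333, 'joint_positions': array([-0.68390131,  0.58888322,  0.30047755,  1.91737473, -0.26662871,
        0.67390716, -0.05503788]), 'qvel': array([-0.00084631, -0.00199424,  0.00020392, -0.00012029, -0.00041993,
       -0.00288312,  0.00063498]), 'tau': array([ 3.78939250e-03, -4.64893627e+01,  4.02549863e+00, -1.34170935e+01,
       -3.92099179e-02,  1.33669187e-02, -3.89090019e-04]), 'tool_pos': array([0.48729777, 0.2247956 , 0.1042329 ]), 'ee_rot': array([-2.02910410e+00, -2.39830258e+00,  1.52479955e-04]), 'wrist_force': array([ 0.51333232, -0.21147373,  0.50638343]), 'ft_torque': array([-0.01840218,  0.11795679, -0.01367287]), 'finger_force': 0.0, 'gripper_width': 0.11472683603847436}
```

The finger depths put the tips near z≈0.138, while the reported TCP is 0.104. The fingers closed in the air above the rack. I'll open them and measure the tips directly.

Emit:
apply_moves([
  [[0,0,0],[0,0,0],-1],
  [[0,0,0],[0,0,0],-1],
  [[0,0,0],[0,0,0],-1],
  [[0,0,0],[0,0,0],-1],
  [[0,0,0],[0,0,0],-1],
  [[0,0,0],[0,0,0],-1],
  [[0,0,0],[0,0,0],-1],
  [[0,0,0],[0,0,0],-1],
  [[0,0,0],[0,0,0],-1],
  [[0,0,0],[0,0,0],-1],
])

```text
clock: 3.87
tool_pos: [0.4873, 0.2248, 0.1043]
ee_rot: [-2.029, -2.398, -0.0]
wrist_force: [-0.0, 0.5, 0.0]
gripper_width: 0.789
finger_force: 0.0
```

Run:
```python
from h import *
im,d,m=look('side');P=cloud(d,m)
a=cv2.resize(im[90:190,190:300],None,fx=6,fy=6,interpolation=cv2.INTER_CUBIC);cv2.imwrite('pics/c3.png',a[:,:,::-1])
H,S,V=cv2.split(cv2.cvtColor(im,cv2.COLOR_RGB2HSV))
q=(S<40)&(P[...,2]>.105)&(P[...,2]<.30)&(P[...,0]>.40)&(P[...,0]<.58)&(P[...,1]>.14)&(P[...,1]<.26)
for z in range(105,270,8):
    X=P[q&(P[...,2]>=z/1e3)&(P[...,2]<(z+8)/1e3)]
    if len(X): print(z,len(X),(X.min(0)*1000).astype(int),(X.max(0)*1000).astype(int))
s=manip.sense();print(s['gripper_width'],s['tool_pos'],s['joint_positions'])
```

```text
121 7 [485 170 123] [508 236 128]
129 12 [445 208 129] [528 237 136]
137 14 [442 207 137] [532 231 144]
145 15 [439 206 145] [536 229 152]
153 11 [443 201 153] [536 228 159]
161 18 [439 202 161] [536 228 168]
169 14 [440 208 169] [536 226 176]
177 17 [440 203 177] [536 227 184]
185 15 [441 207 185] [536 227 191]
193 13 [441 208 194] [536 227 199]
201 16 [441 208 201] [536 243 207]
209 17 [442 206 209] [536 226 216]
217 4 [525 222 218] [529 226 224]
225 10 [410 179 228] [568 240 232]
233 44 [414 176 233] [567 238 240]
241 95 [414 177 241] [571 229 248]
249 69 [408 177 249] [574 224 256]
257 58 [406 176 257] [574 256 264]
265 309 [402 177 265] [577 259 272]
0.8328249096984764 [0.48734942 0.22480721 0.10423277] [-0.68389679  0.58890102  0.30047815  1.91733524 -0.26661788  0.67383389
 -0.05506036]
```

View pics/c3.png

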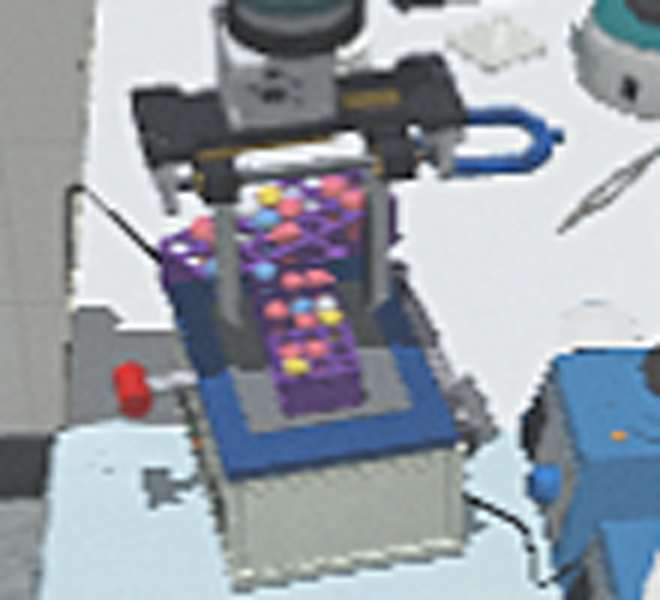

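The open fingers (crop ~(230,320) and (378,305)) straddle the rack with tips at z≈0.130. The real tool is about 27 mm higher than reported, and maybe 9 mm lower in y. I'll lower it by the difference and close.

Emit:
apply_moves([
  [[0,0,0.02],[0,0,0],-1],
  [[0,0,0.035],[0,0,0],-1],
  [[0,0,0.045],[0,0,0],-1],
  [[0,0,0.05],[0,0,0],-1],
  [[0,0,0.05],[0,0,0],-1],
])

```text
clock: 4.33
tool_pos: [0.4866, 0.2245, 0.0782]
ee_rot: [-2.029, -2.398, 0.003]
wrist_force: [1.0, 0.7, -0.3]
gripper_width: 0.997
finger_force: 0.0
```

```bash
cat > tip.py <<'E'
from h import *
im,d,m=look('side');P=cloud(d,m)
s=manip.sense();t=s['tool_pos']
S=cv2.cvtColor(im,cv2.COLOR_RGB2HSV)[...,1]
q=(S<50)&(abs(P[...,:2]-t[:2])<.075).all(-1)&(P[...,2]>t[2]-.03)&(P[...,2]<t[2]+.2)
for z in range(int(t[2]*1000)-24,int(t[2]*1000)+150,6):
    X=P[q&(P[...,2]>=z/1e3)&(P[...,2]<(z+6)/1e3)]
    if len(X): print(z,len(X),(X.min(0)*1000).astype(int),(X.max(0)*1000).astype(int))
print(s['gripper_width'],t,s['wrist_force'])
E
python3 tip.py
```

```text
54 11 [412 149  54] [553 270  59]
60 5 [413 152  60] [449 271  65]
66 7 [413 159  66] [435 274  71]
72 8 [413 150  72] [559 272  77]
78 3 [418 149  81] [556 243  83]
90 34 [412 167  90] [561 299  95]
96 270 [412 153  96] [561 295 101]
102 18 [440 156 102] [544 288 107]
108 8 [433 206 109] [543 230 113]
114 12 [430 205 114] [543 229 119]
120 13 [431 184 121] [543 247 125]
126 17 [431 170 126] [539 242 131]
132 12 [431 202 132] [543 229 137]
138 10 [432 204 138] [543 228 143]
144 8 [432 204 145] [543 227 149]
150 9 [429 205 150] [542 226 155]
156 12 [429 201 157] [543 228 161]
162 8 [429 204 162] [543 226 165]
168 13 [430 206 168] [543 236 173]
174 11 [430 203 174] [543 239 179]
180 12 [430 205 180] [542 236 185]
186 9 [431 210 186] [542 235 191]
198 2 [535 219 200] [535 221 203]
204 11 [412 178 204] [551 251 209]
210 34 [412 177 210] [561 208 215]
216 78 [416 177 216] [561 259 221]
222 56 [416 178 222] [561 252 227]
1.0014423631705363 [0.48700183 0.22457491 0.07869027] [ 0.36583732 -0.07109949  0.17212203]
```

Emit:
apply_moves([
  [[0,0,0],[0,0,0],0.4],
  [[0,0,0],[0,0,0],0.4],
  [[0,0,0],[0,0,0],0.4],
  [[0,0,0],[0,0,0],0.4],
  [[0,0,0],[0,0,0],0.4],
  [[0,0,0],[0,0,0],0.4],
  [[0,0,0],[0,0,0],0.4],
  [[0,0,0],[0,0,0],0.4],
  [[0,0,0],[0,0,0],0.4],
  [[0,0,0],[0,0,0],0.4],
], grip_force=10)

```text
clock: 5.22
tool_pos: [0.4873, 0.2248, 0.0793]
ee_rot: [-2.029, -2.398, -0.0]
wrist_force: [-1.1, -0.7, 0.3]
gripper_width: 0.507
finger_force: 10.0
```

Emit:
apply_moves([
  [[0,0,0],[0,0,0],0.4],
  [[0,0,-0.02],[0,0,0],0.4],
  [[0,0,-0.06],[0,0,0],0.4],
  [[0,0,-0.12],[0,0,0],0.4],
  [[0,0,-0.18],[0,0,0],0.4],
  [[0,0,-0.22],[0,0,0],0.4],
  [[0,0,-0.24],[0,0,0],0.4],
  [[0,0,-0.24],[0,0,0],0.4],
], grip_force=20)

```text
clock: 5.88
tool_pos: [0.4887, 0.2254, 0.2017]
ee_rot: [2.028, 2.397, 0.007]
wrist_force: [-0.1, 0.3, -1.2]
gripper_width: 0.507
finger_force: 20.0
```

Run:
```python
from h import *
print(go((.425,.02,.2),0))
s=manip.sense();print(s['tool_pos'],s['wrist_force'],s['gripper_width'],s['finger_force'])
im,d,m=look('side','s4.png');P=cloud(d,m);H,S,V=cv2.split(cv2.cvtColor(im,cv2.COLOR_RGB2HSV))
q=(H>125)&(H<160)&(S>60)&(P[...,2]>.15)&(P[...,1]<.35);X=P[q];print(q.sum(),X.min(0),X.max(0),np.median(X,0))
r=(H>100)&(H<120)&(S>110)&(P[...,1]<.35)&(P[...,1]>.1)&(P[...,0]<.56);print(np.percentile(P[r][:,2],[5,50,95]))
```

```text
(array([-0.3841, -0.1937,  0.0019]), array([ 0.0027, -0.0013,  0.106 ]))
[0.48870375 0.22542611 0.20168044] [-0.0951575   0.26925027 -1.17957987] 0.5069712492109903 19.999724328517914
315 [ 0.46938684 -0.92827113  0.1738409 ] [0.80489447 0.28088612 0.9761238 ] [0.50774492 0.17113154 0.24642379]
[0.09410868 0.0981432  0.10100431]
```

Emit:
apply_moves([
  [[-0.05,-0.03,0],[0,0,0.02],0.4],
  [[-0.12,-0.06,0],[0,0,0.04],0.4],
  [[-0.18,-0.09,0],[0,0,0.06],0.4],
  [[-0.24,-0.12,0],[0,0,0.08],0.4],
  [[-0.3,-0.15,0],[0,0,0.1],0.4],
  [[-0.35,-0.175,0],[0,0,0.106],0.4],
  [[-0.384,-0.193,0],[0,0,0.106],0.4],
  [[-0.384,-0.193,0.05],[0,0,0.106],0.4],
  [[-0.384,-0.193,0.11],[0,0,0.106],0.4],
  [[-0.384,-0.193,0.17],[0,0,0.106],0.4],
  [[-0.384,-0.193,0.23],[0,0,0.106],0.4],
  [[-0.384,-0.193,0.29],[0,0,0.106],0.4],
  [[-0.384,-0.193,0.34],[0,0,0.106],0.4],
  [[-0.384,-0.193,0.38],[0,0,0.106],0.4],
  [[-0.384,-0.193,0.4],[0,0,0.106],0.4],
  [[-0.384,-0.193,0.4],[0,0,0.106],0.4],
  [[-0.384,-0.193,0.4],[0,0,0.106],0.4],
])

```text
clock: 7.35
tool_pos: [0.4225, 0.0189, -0.0019]
ee_rot: [-2.221, -2.22, 0.005]
wrist_force: [-0.5, 0.4, -1.3]
gripper_width: 0.504
finger_force: 20.0
```

Run:
```python
from h import *
s=manip.sense();print(s['tool_pos'],s['wrist_force'],s['gripper_width'])
im,d,m=look('side');P=cloud(d,m);H,S,V=cv2.split(cv2.cvtColor(im,cv2.COLOR_RGB2HSV))
cv2.imwrite('pics/c5.png',cv2.resize(im[120:270,180:340],None,fx=4,fy=4,interpolation=cv2.INTER_CUBIC)[:,:,::-1])
q=(H>125)&(H<160)&(S>60)&(P[...,1]<.12)&(P[...,1]>-.1)&(d>0)&(P[...,0]<.5);X=P[q];print(len(X),np.percentile(X,[1,50,99],axis=0).round(3))
```

```text
[ 0.42247111  0.01893066 -0.00188363] [-0.46081839  0.37906747 -1.2952157 ] 0.5039876071458197
253 [[ 0.398 -0.039 -0.001]
 [ 0.427 -0.004  0.042]
 [ 0.464  0.075  0.312]]
```

View pics/c5.png

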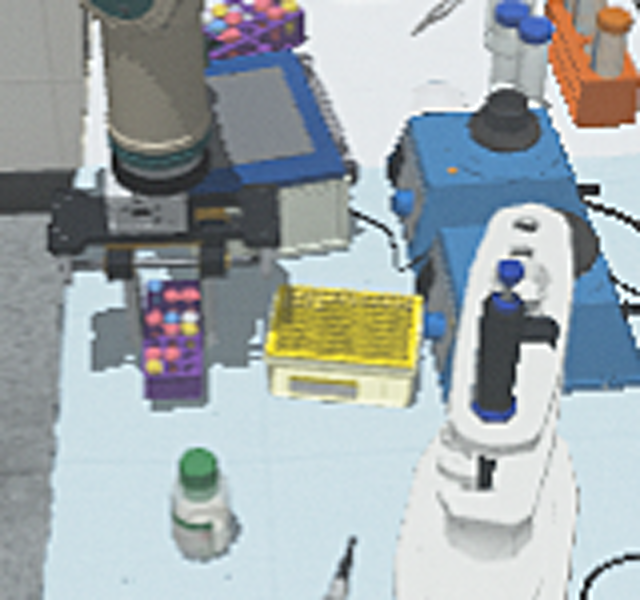

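The rack hangs level just above the free bench (crop ~(172,345)). I'll lower the last 15 mm or so.

Emit:
apply_moves([
  [[0,0,0.01],[0,0,0],0.4],
  [[0,0,0.018],[0,0,0],0.4],
  [[0,0,0.024],[0,0,0],0.4],
  [[0,0,0.028],[0,0,0],0.4],
  [[0,0,0.03],[0,0,0],0.4],
  [[0,0,0.032],[0,0,0],0.4],
  [[0,0,0.032],[0,0,0],0.4],
])

```text
clock: 7.98
tool_pos: [0.4243, 0.0196, -0.0164]
ee_rot: [2.221, 2.221, 0.001]
wrist_force: [0.3, 0.1, -0.7]
gripper_width: 0.501
finger_force: 20.0
```

Emit:
apply_moves([
  [[0,0,0.002],[0,0,0],0.4],
  [[0,0,0.004],[0,0,0],0.4],
  [[0,0,0.004],[0,0,0],0.4],
  [[0,0,0.004],[0,0,0],0.4],
])

```text
clock: 8.32
tool_pos: [0.4244, 0.0196, -0.0178]
ee_rot: [2.221, 2.221, 0.002]
wrist_force: [-1.3, 0.3, 12.0]
gripper_width: 0.505
finger_force: 20.0
```

Emit:
apply_moves([
  [[0,0,-0.002],[0,0,0],0.4],
  [[0,0,-0.002],[0,0,0],-0.1],
  [[0,0,-0.002],[0,0,0],-0.3],
  [[0,0,-0.002],[0,0,0],-0.6],
  [[0,0,-0.002],[0,0,0],-0.7],
  [[0,0,-0.002],[0,0,0],-0.7],
  [[0,0,-0.002],[0,0,0],-0.7],
  [[0,0,-0.002],[0,0,0],-0.7],
  [[0,0,-0.02],[0,0,0],-0.7],
  [[0,0,-0.08],[0,0,0],-0.7],
  [[0,0,-0.16],[0,0,0],-0.7],
  [[0,0,-0.24],[0,0,0],-0.7],
  [[0,0,-0.32],[0,0,0],-0.7],
  [[0,0,-0.38],[0,0,0],-0.7],
  [[0,0,-0.38],[0,0,0],-0.7],
])

```text
clock: 9.57
tool_pos: [0.4274, 0.0193, 0.1758]
ee_rot: [2.218, 2.218, 0.012]
wrist_force: [1.0, -0.3, 0.7]
gripper_width: 0.853
finger_force: 0.0
```

Run:
```python
from h import *
s=manip.sense();print(s['tool_pos'],s['wrist_force'],s['gripper_width'],s['joint_positions'])
im,d,m=look('side');P=cloud(d,m);H,S,V=cv2.split(cv2.cvtColor(im,cv2.COLOR_RGB2HSV))
q=(H>125)&(H<160)&(S>60)&(P[...,1]<.12)&(P[...,1]>-.1)&(d>0)&(P[...,0]<.5)&(P[...,2]<.1);X=P[q];print(len(X),np.percentile(X,[1,50,99],axis=0).round(3))
for h in (101.5,-78.5): print(go((.385,.203+.009,.15),h))
```

```text
[0.42739117 0.01925274 0.17576882] [ 0.95314369 -0.31205811  0.70109383] 0.8529740872726649 [-0.72207687  0.4285935   0.8527444   2.13064811 -0.47130211  0.76715814
  0.43223738]
239 [[ 0.403 -0.039  0.002]
 [ 0.427 -0.005  0.026]
 [ 0.447  0.084  0.031]]
(array([ 0.3841, -0.0818,  0.0473]), array([ 0.0035,  0.0025, -1.1271]))
(array([ 0.3841, -0.0818,  0.0473]), array([ 0.0023, -0.0034,  0.8729]))
```

Emit:
apply_moves([
  [[0.384,-0.082,0.047],[0,0,-1.0],-0.7],
  [[0.384,-0.082,0.047],[0,0,-1.0],-0.7],
  [[0.384,-0.082,0.047],[0,0,-1.0],-0.7],
  [[0.384,-0.082,0.047],[0,0,-1.0],-0.7],
  [[0.384,-0.082,0.047],[0,0,-1.0],-0.7],
  [[0.384,-0.082,0.047],[0,0,-1.0],-0.7],
  [[0.384,-0.082,0.047],[0,0,-1.0],-0.7],
  [[0.384,-0.082,0.047],[0,0,-1.0],-0.7],
  [[0.384,-0.082,0.047],[0,0,-1.0],-0.7],
  [[0.384,-0.082,0.047],[0,0,-1.0],-0.7],
  [[0.384,-0.082,0.047],[0,0,-1.0],-0.7],
  [[0.384,-0.082,0.047],[0,0,-1.0],-0.7],
  [[0.384,-0.082,0.047],[0,0,-1.0],-0.7],
  [[0.384,-0.082,0.047],[0,0,-1.0],-0.7],
])

```text
clock: 10.78
tool_pos: [0.3819, 0.211, 0.1467]
ee_rot: [0.002, -3.139, 0.001]
wrist_force: [-0.1, 0.4, -0.3]
gripper_width: 0.85
finger_force: 0.0
```

Run:
```python
from h import *
print(go((.385,.212,.15),101.5),manip.sense()['joint_positions'],manip.sense()['tool_pos'])
```

```text
(array([-0.0062,  0.0019, -0.0066]), array([-0.0002, -0.0017, -0.1269])) [-0.82812931  0.4027073   0.35328724  2.12792877 -0.22765855  0.64855754
  1.25407034] [0.38187686 0.21101952 0.14668496]
```

Emit:
apply_moves([
  [[-0.006,0.002,0],[0,0,-0.06],-0.7],
  [[-0.006,0.002,0],[0,0,-0.127],-0.7],
  [[-0.006,0.002,0],[0,0,-0.127],-0.7],
  [[-0.006,0.002,0],[0,0,-0.127],-0.7],
])

```text
clock: 11.12
tool_pos: [0.3854, 0.2122, 0.1471]
ee_rot: [0.305, -3.125, 0.0]
wrist_force: [-0.1, -0.4, -0.3]
gripper_width: 0.854
finger_force: 0.0
```

Run:
```python
from h import *
s=manip.sense();t=s['tool_pos'];print(t,s['gripper_width'])
im,d,m=look('side');P=cloud(d,m);S=cv2.cvtColor(im,cv2.COLOR_RGB2HSV)[...,1]
cv2.imwrite('pics/c6.png',cv2.resize(im[80:210,150:300],None,fx=5,fy=4.6,interpolation=cv2.INTER_CUBIC)[:,:,::-1])
ax=np.array([.98,.199]);ay=np.array([-.199,.98])
a=(P[...,:2]-t[:2])@ax;b=(P[...,:2]-t[:2])@ay
for z in range(130,280,6):
    q=(P[...,2]>=z/1e3)&(P[...,2]<(z+6)/1e3)&(abs(a)<.06)&(abs(b)<.12)
    if q.sum(): print(z,q.sum(),'store-x',(np.percentile(a[q],[3,97])*1000).astype(int),'store-y',(np.percentile(b[q],[3,97])*1000).astype(int))
```

```text
[0.38535245 0.21216977 0.14713604] 0.8543634826216727
172 6 store-x [-5  9] store-y [-43  48]
178 7 store-x [-6  2] store-y [-52  44]
184 13 store-x [-7  9] store-y [-55  47]
190 8 store-x [-6  7] store-y [-55  21]
196 12 store-x [-5 10] store-y [-56 -42]
202 10 store-x [-6  9] store-y [-54 -45]
208 11 store-x [-7 11] store-y [-53 -46]
214 7 store-x [-7  8] store-y [-54 -50]
220 11 store-x [-6  8] store-y [-54 -49]
226 9 store-x [-6  9] store-y [-53 -49]
232 10 store-x [-7  8] store-y [-53 -47]
238 8 store-x [-6  9] store-y [-55 -47]
244 12 store-x [-7 10] store-y [-53 -44]
250 5 store-x [-1 10] store-y [-53 -49]
268 12 store-x [-31  31] store-y [-80 -71]
274 38 store-x [-29  32] store-y [-82  45]
```

View pics/c6.png

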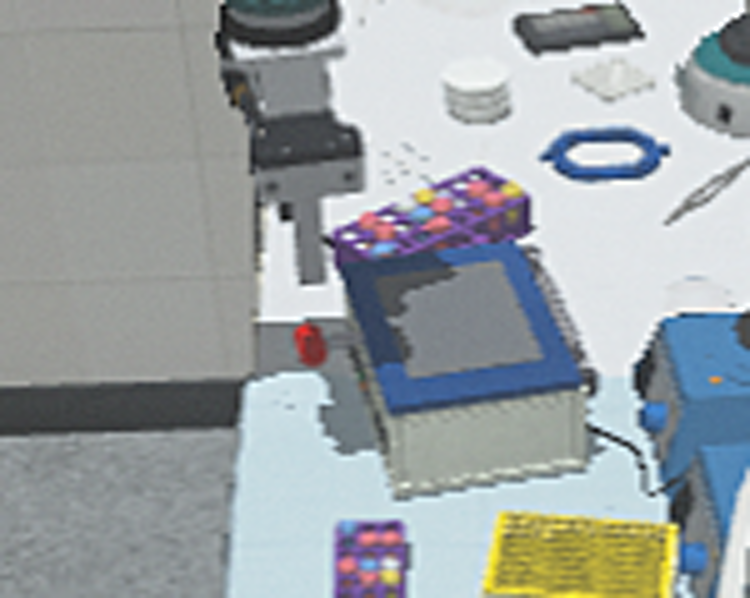

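The fingers hang right above the red grip (crop ~(310,345)), with tips at z≈0.172 and centred on the grip in store-x. The rack stands at crop ~(370,560). I'll go down and pinch.

Emit:
apply_moves([
  [[0.002,-0.013,0.04],[0,0,0],-0.7],
  [[0.002,-0.013,0.09],[0,0,0],-0.7],
  [[0.002,-0.013,0.14],[0,0,0],-0.7],
  [[0.002,-0.013,0.18],[0,0,0],-0.7],
  [[0.002,-0.013,0.2],[0,0,0],-0.7],
  [[0.002,-0.013,0.2],[0,0,0],-0.7],
  [[0.002,-0.013,0.2],[0,0,0],-0.2],
  [[0.002,-0.013,0.2],[0,0,0],0.2],
  [[0.002,-0.013,0.2],[0,0,0],0.5],
  [[0.002,-0.013,0.2],[0,0,0],0.6],
  [[0.002,-0.013,0.2],[0,0,0],0.6],
  [[0.002,-0.013,0.2],[0,0,0],0.6],
  [[0.002,-0.013,0.2],[0,0,0],0.6],
  [[0.002,-0.013,0.2],[0,0,0],0.6],
  [[0.002,-0.013,0.2],[0,0,0],0.6],
], grip_force=15)

```text
clock: 12.42
tool_pos: [0.3868, 0.2044, 0.0479]
ee_rot: [-0.31, 3.126, -0.002]
wrist_force: [0.9, -5.5, 2.2]
gripper_width: 0.317
finger_force: 15.0
```

Run:
```python
from h import *
s=manip.sense();t=s['tool_pos'];print(t,s['gripper_width'],s['finger_force'],s['wrist_force'])
```

```text
[0.38675465 0.204366   0.04786638] 0.3174547447587252 14.999286085367203 [ 0.94728192 -5.49222637  2.15610975]
```

Emit:
apply_moves([
  [[0,-0.003,0],[0,0,0],0.6],
  [[0,-0.003,-0.009],[0,0,0],0.6],
  [[-0.001,-0.003,-0.018],[0,0,0],0.6],
  [[-0.002,-0.003,-0.036],[0,0,0],0.6],
  [[-0.004,-0.003,-0.054],[0,0,0],0.6],
  [[-0.007,-0.003,-0.072],[0,0,0],0.6],
  [[-0.011,-0.003,-0.089],[0,0,0],0.6],
  [[-0.016,-0.003,-0.106],[0,0,0],0.6],
  [[-0.022,-0.003,-0.123],[0,0,0],0.6],
  [[-0.028,-0.003,-0.14],[0,0,0],0.6],
  [[-0.036,-0.003,-0.157],[0,0,0],0.6],
  [[-0.044,-0.003,-0.173],[0,0,0],0.6],
  [[-0.053,-0.003,-0.188],[0,0,0],0.6],
  [[-0.063,-0.003,-0.203],[0,0,0],0.6],
  [[-0.073,-0.003,-0.218],[0,0,0],0.6],
  [[-0.085,-0.003,-0.232],[0,0,0],0.6],
  [[-0.097,-0.003,-0.245],[0,0,0],0.6],
  [[-0.097,-0.003,-0.245],[0,0,0],0.6],
], grip_force=20)

```text
clock: 13.92
tool_pos: [0.4345, 0.2139, 0.1714]
ee_rot: [0.312, -3.126, 0.0]
wrist_force: [-1.2, -2.6, 0.7]
gripper_width: 0.317
finger_force: 20.0
```

```bash
cat > ang.py <<'E'
from h import *
s=manip.sense();print(s['tool_pos'],s['gripper_width'],s['finger_force'],s['wrist_force'],s['clock'])
im,d,m=look('side');P=cloud(d,m);H,S,V=cv2.split(cv2.cvtColor(im,cv2.COLOR_RGB2HSV))
cv2.imwrite('pics/ang_%d.png'%(s['clock']*100),cv2.resize(im[60:260,150:320],None,fx=4,fy=3,interpolation=cv2.INTER_CUBIC)[:,:,::-1])
ax=np.array([.98,.199]);ay=np.array([-.199,.98]);hg=np.array([.386,.2047])+.18*ax
a=(P[...,:2]-hg)@ax;b=(P[...,:2]-hg)@ay
q=(a>-.16)&(a<0)&(abs(b)<.09)&(H>100)&(H<125)&(S>100)&(P[...,2]>.09)
k=np.polyfit(P[q][:,2],a[q],1); print('plate pts',q.sum(),'angle',np.arctan2(-1,k[0])+np.pi if 0 else np.arctan2(1,-k[0]))
r=((H<6)|(H>174))&(S>150)&(abs(b)<.05)&(a<-.05)&(a>-.2)&(P[...,2]>.08)&(P[...,2]<.35)
if r.sum(): g=np.median(np.c_[a[r],P[r][:,2]],0);print('grip',r.sum(),g,np.arctan2(g[1]-.09,-g[0]))
dz=s['tool_pos'][2]-.0479;print('tool angle by z',np.arcsin(dz/.18))
E
python3 ang.py
```

```text
[0.43451014 0.21385133 0.17135731] 0.31672378906962906 19.997861981391907 [-1.21205528 -2.58882316  0.70079865] 13.9167
plate pts 231 angle 0.7460856000405567
grip 1 [-0.1382931   0.21824416] 0.7477141669533192
tool angle by z 0.7558039280384601
```

Emit:
apply_moves([
  [[-0.006,0,-0.0065],[0,0,0],0.6],
  [[-0.0126,0,-0.013],[0,0,0],0.6],
  [[-0.019,0,-0.019],[0,0,0],0.6],
  [[-0.026,0,-0.025],[0,0,0],0.6],
  [[-0.033,0,-0.031],[0,0,0],0.6],
  [[-0.04,0,-0.037],[0,0,0],0.6],
  [[-0.047,0,-0.042],[0,0,0],0.6],
  [[-0.054,0,-0.047],[0,0,0],0.6],
  [[-0.063,0,-0.054],[0,0,0],0.6],
  [[-0.063,0,-0.054],[0,0,0],0.6],
  [[-0.063,0,-0.054],[0,0,0],0.6],
  [[-0.063,0,-0.054],[0,0,0],0.6],
  [[-0.063,0,-0.054],[0,0,0],0.6],
])

```text
clock: 15.05
tool_pos: [0.4659, 0.2201, 0.1974]
ee_rot: [-0.312, 3.124, -0.0]
wrist_force: [2.7, -3.6, -1.1]
gripper_width: 0.32
finger_force: 20.0
```

```bash
python3 ang.py
```

```text
[0.46592104 0.2200776  0.19740175] 0.31972838665291126 20.001368522644043 [ 2.72012531 -3.63617392 -1.12957856] 15.05
plate pts 111 angle 0.9671017765090313
grip 4 [-0.10649085  0.24573497] 0.9710289465255446
tool angle by z 0.9801219182195489
```

The hatch is at about 0.97 rad, so it is past balance. Now I'll ease it back to about 0.74.

Emit:
apply_moves([
  [[0.009,0,0.007],[0,0,0],0.6],
  [[0.016,0,0.012],[0,0,0],0.6],
  [[0.023,0,0.017],[0,0,0],0.6],
  [[0.03,0,0.023],[0,0,0],0.6],
  [[0.037,0,0.029],[0,0,0],0.6],
  [[0.044,0,0.035],[0,0,0],0.6],
  [[0.05,0,0.041],[0,0,0],0.6],
  [[0.057,0,0.0475],[0,0,0],0.6],
  [[0.063,0,0.054],[0,0,0],0.6],
  [[0.063,0,0.054],[0,0,0],0.6],
  [[0.063,0,0.054],[0,0,0],0.6],
  [[0.063,0,0.054],[0,0,0],0.6],
  [[0.063,0,0.054],[0,0,0],0.6],
  [[0.063,0,0.054],[0,0,0],0.6],
  [[0.063,0,0.054],[0,0,0],0.6],
  [[0.063,0,0.054],[0,0,0],0.6],
])

```text
clock: 16.43
tool_pos: [0.4337, 0.2137, 0.1702]
ee_rot: [0.312, -3.125, 0.001]
wrist_force: [1.0, -4.9, 0.5]
gripper_width: 0.314
finger_force: 20.0
```

```bash
python3 ang.py; ls pics | grep ang_ ; cp $(ls -t pics/ang_* | head -1) pics/final.png
```

```text
[0.43372126 0.21369514 0.17016789] 0.31427102594965334 20.000271499156952 [ 1.0227645  -4.92670041  0.50130743] 16.4333
plate pts 240 angle 0.7366695740605697
tool angle by z 0.7467620696623221
ang_1391.png
ang_1505.png
ang_1643.png
```

View pics/final.png

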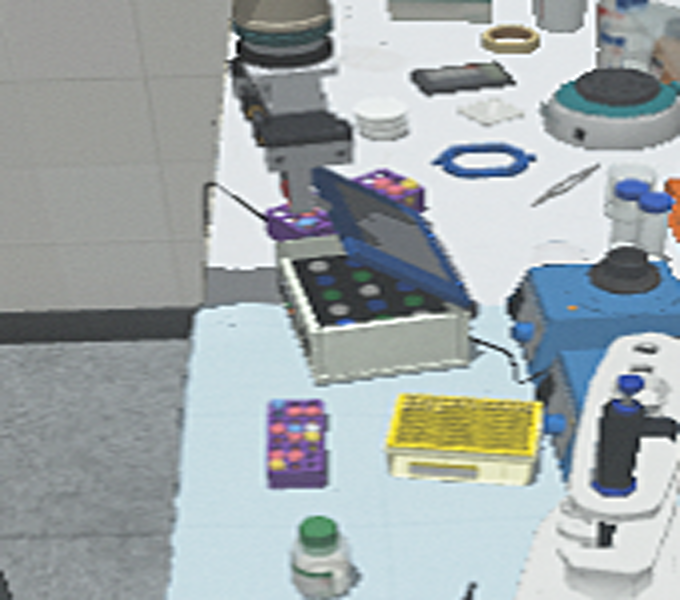

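The hatch is held open at about 0.74 rad (crop ~(390,230)). The rack stands upright on the bench (297,443) and the bottle is untouched. I'm handing in.

```bash
python3 -c "
from station import manip
print(manip.close_job())"
```

```text
the job is handed in; nothing more can be done
None
```

I handed the job in with the violet rack upright on the bench and the hatch, raised to about 0.97 rad and eased back, still held at rest at about 0.74 rad; no verdict was returned, and I never positively located the timer.

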